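# Close the glue pot, then hold the model's roof panel flush on its sloping deck

### The job

The glue is on: first turn the glue pot's cap clockwise until it is fully shut so the glue does not dry out. Then pick up the little tiled roof panel by its wooden grip, tilt it to match the sloping roof deck on the stand, and press it flush on the deck, centred and square to it (either way round), so that the sprung deck is pushed about half-way in. Finish while still holding it pressed there: do not let go, and leave the other things on the table where they are.

Things in the scene. Friction and masses are not known exactly. Their poses are not given: they have to be found in the camera images.
- cap (a joint): angle of the glue pot's cap, a quarter-turn screw cap that stays on the pot: 0 = fully shut (hard stop), grows to 1.6 as it is turned open, anticlockwise seen from above. It does not rise or sink and stays where it is left; it turns with about 0.1 N m.
- cap_wing (a point): point to grip the cap: on its axis, in the middle of its blue wing, 100 mm above the table. The wing is a bar 50 mm long (this point's x), 14 mm thick (y), 31 mm high, on the flat cap (62 mm across); the wing's top is 8.5 mm above this point, the flat of the cap 22 mm below it. The wing's +x end is red. z is up.
- glue_pot: white round glue pot 74 mm across in a black round holder 100 mm across, bolted to the table; origin on the table under its centre. With the cap shut the wing lies along this body's x axis and its red end stands over the small red mark on the holder. Whole height with the wing 109 mm.
- panel: terracotta-coloured tiled model roof panel, a flat plate 80 mm (x) by 60 mm (y) by 6 mm, loose, 0.08 to 0.17 kg, lying flat on the table with its grip up. On its top stands the wooden grip rib: 44 mm long (x), 16 mm thick (y), 40 mm high, centred, its top 46 mm above the origin. Origin: centre of the flat underside (the glue side); z is the plate's normal, towards the grip.
- deck_face (a point): centre of the top face of the plywood roof deck on the tilting stand; the deck is 100 mm (x) by 80 mm (y) by 10 mm. z is the face's outward normal, y is level, x runs up the slope: the face looks up and towards its -x side (the robot's side). It slopes 15 to 35 degrees from level, clamped: it does not turn when pressed. The face's centre is 100 to 110 mm above the table.
- stand: the tilting stand that carries the deck, bolted to the table: black base 130 (x) by 120 (y) mm, grey cheeks under the deck, at most 78 mm high; origin on the table under the middle of its base; x and y as the deck's, seen from above
- deck (a joint): how far the sprung deck is pushed in along its normal, without tilting (m): 0 = out, 0.012 = bottomed. It starts to move at about 2 to 4 N and needs 1.2 N more for each mm; a panel that just lies on it does not push it in noticeably.
- flask: orange drinking flask, 66 mm across, 190 mm tall, origin at its foot; leave alone
- paint_jar: paint jar with white cap, 60 mm across, 75 mm tall, origin at its foot; leave alone
- paint_tin: green paint tin, 68 mm across, 80 mm tall, origin at its foot; leave alone
- tape_roll: yellow ring of tape lying flat, 90 mm across, 24 mm high, origin under its centre; leave alone
- brush: paint brush lying on the table, nearest the robot; leave alone
- screwdriver: screwdriver lying on the table; leave alone
Things that resemble listed ones, but are neither listed nor needed, are in the scene too. What is shaped like the stand but green is not meant. There is more than one size of the panel; the one meant has the size given above.

How it is judged:
By the outcome, as a careful person would: the job done as asked, in the order asked, and still so for the second after the job is handed in, while the arm keeps its last pose, push and grip.
It also fails if it takes over 50 s, if anything falls off the work surface, if the arm or the gripper's body presses on something with over 40 N, if the wrist force passes 120 N, or if a joint passes its speed limit or range.

### The arm

A 7-joint arm with a two-finger parallel gripper is mounted at the origin on the work surface. World frame = base frame: x ahead of the robot, y to its left, z up, the work surface at z = 0. Lengths are in m, angles in rad, forces in N, time in s.
With the tool pointing down it reaches from about 0.425 to 0.825 m from the base axis. Payload 3.6 kg.
Tool frame: the origin (TCP) lies midway between the tips of the shut fingers; the grasp point (between the pads) lies 19 mm behind it; z points along the fingers, y is the line along which they close (so a half turn about z gives the same grasp; the last joint's range is limited). The gripper opens to 85 mm and grips with 20 to 120 N. Pads are 22 mm wide; open, the fingers measure 114 mm over their backs; the gripper's body (76 mm by 85 mm) begins 54 mm behind the grasp point. The pads swing forward as they close: fully open they stand 13 mm farther back than shut.
Start: joints at [-1.246, 0.615, -0.013, 1.423, 0.008, 1.103, -0.04], TCP at [0.223, 0.61, 0.231] pointing down, gripper open.
Joint ranges: [-3.12, 3.12], [-0.3, 2.06], [-1.34, 1.32], [0.26, 2.42], [-1.36, 4.5], [0.01, 1.98], [-2.84, 2.84]. Speed limits (rad/s): [2.79, 2.79, 3.14, 3.14, 3.14, 3.14, 3.14].

### API

Orientations are given as a unit quaternion [w, x, y, z].
In Python, from cell import env gives the robot as it stands.
- The arm moves only by the tool apply_moves, never from a script. Its argument "targets" is a list of rows, each an object of numbers: "hand": the closure, from -1 (fully open) to 1 (shut); "dx", "dy", "dz": the shift along the world's x, y, z each as a share of 20 cm, from -1 to 1; "wx", "wy", "wz": the turn, a rotation vector about the world's x, y, z each as a share of pi rad, from -1 to 1. A call has 1 to 20 rows; each row shifts and turns the commanded pose from where the row before left it; what a row does not reach is not made up. A row lasts 1/12 s, in which the tool goes at most 41.7 mm and 7.16 degrees, less where a joint would pass 70% of its speed; a pose out of reach is approached as far as the arm can. A call with a number of a shift or a turn outside -1 to 1 is refused whole. A call with a gripper value outside its range is refused whole. The fingers move at their own pace and stop on an object; "newtons" is the grip in N (left out, the last holds). Time passes only in rows, so rows that do not move let the fingers close. It gives the time, the measured TCP pose, the force, the opening and the grip force at its end, in the units of the state.
- env.get_obs(): the state, without advancing time (a new reading comes with each control period).
- env.get_image(name): name is "scene" or "top" or "wrist"; returns (picture, depth): 384x512x3 uint8, blue, green, red; 384x512 float32, m along the optical axis (not along the pixel's ray), 0 where there is no reading.
- env.get_calibration(name): a dict with "fx", "fy", "cx", "cy" (pixels), "pose" (4x4, takes a point from camera to world coordinates). Camera axes: x right, y up, looking along -z (the intrinsics and any distortion apply to the point x, -y, -z); pixel columns grow to the right and rows downward; lengths in m; the calibration is good to about 2 mm. The wrist camera is an equidistant fisheye: a pixel r from the principal point sees the ray r / f radians off the axis. A picture is of the moment at which its call begins: read the wrist's pose just before it. get_calibration takes no time and is no camera call; for the wrist camera it gives the pose at the moment of the call.
- env.close_job(): hands the job in; it is judged then, once.
The state is a dict: "clock": time; "joint_pos": joint angles; "joint_vel": joint speeds; "joint_torque": joint torques, N m; "ee_pos": TCP position; "orientation": TCP orientation; "wrist_force": force on the tool from outside, world axes, zero at the start; "torque": the same for the moment, N m; "gripper_width": finger opening in m; "grip_force": force on a finger pad.
Only numpy, scipy, OpenCV 4.12 (cv2) and the standard library are available. Lean on these libraries where they do the work, as an engineer would, in place of code of your own. Each camera call takes 0.05 s, during which the arm holds its last target. There are 200 camera calls.

## Working session

There is one attempt and no reset: what is moved stays moved. The work goes in short steps, Python scripts to look and compute and a tool call to move; the robot and the scene stay as the last step left them, time stands still between calls to the robot, and variables do not carry over. Pictures are saved under pics/ and viewed, at most 10 in all, crops included, and the job is handed in when it is done.

Besides the shell and the picture viewer there is one more tool, called after "Call:" by a JSON object that holds its "op" and its "data", one argument or row to a line. apply_moves: Moves the arm, as the interface text tells. Its arguments: {"type":"object","properties":{"targets":{"type":"array","items":{"type":"object","properties":{"hand":{"type":"number"},"dx":{"type":"number","minimum":-1,"maximum":1},"dy":{"type":"number","minimum":-1,"maximum":1},"dz":{"type":"number","minimum":-1,"maximum":1},"wx":{"type":"number","minimum":-1,"maximum":1},"wy":{"type":"number","minimum":-1,"maximum":1},"wz":{"type":"number","minimum":-1,"maximum":1}}}},"newtons":{"type":"number"}},"required":["targets"]}

```bash
ls; mkdir -p pics
cat > h.py <<'E'
import numpy as np, cv2
from cell import env
def grab(n,tag):
    c=env.get_calibration(n); im,d=env.get_image(n)
    np.savez(f'{tag}.npz',im=im,d=d,pose=np.array(c['pose']),k=[c['fx'],c['fy'],c['cx'],c['cy']])
    return im
def load(tag):
    z=np.load(f'{tag}.npz'); return z['im'],z['d'],z['pose'],z['k']
def pts(tag):  # world points per pixel (pinhole)
    im,d,P,k=load(tag); v,u=np.mgrid[:384,:512]
    X=np.stack([(u-k[2])/k[0]*d,-(v-k[3])/k[1]*d,-d],-1)
    return im,X@P[:3,:3].T+P[:3,3],d>0
E
python3 - <<'E'
from h import *
a=grab('top','top');b=grab('scene','scene')
cv2.imwrite('pics/top.png',cv2.resize(a,(800,600)));cv2.imwrite('pics/scene.png',cv2.resize(b,(800,600)))
for n in('top','scene'):
    c=env.get_calibration(n);print({k:(np.round(v,3).tolist()) for k,v in c.items()})
o=env.get_obs();print(o)
E
```

```text
pics
{'fx': 444.718, 'fy': 444.718, 'cx': 258.574, 'cy': 194.402, 'pose': [[-0.001, 0.996, -0.089, 0.463], [-1.0, -0.001, 0.002, 0.071], [0.002, 0.089, 0.996, 1.296], [0.0, 0.0, 0.0, 1.0]]}
{'fx': 437.711, 'fy': 437.711, 'cx': 260.485, 'cy': 189.847, 'pose': [[0.652, -0.599, 0.464, 1.113], [0.758, 0.515, -0.401, -0.393], [0.001, 0.613, 0.79, 1.016], [0.0, 0.0, 0.0, 1.0]]}
{'clock': 0.1, 'joint_pos': array([-1.24647495,  0.61580581, -0.01263894,  1.4247655 ,  0.00811584,
        1.10336381, -0.04040461]), 'joint_vel': array([-4.00234877e-04, -2.07230992e-03, -8.81255699e-04, -4.42140269e-03,
        1.74930819e-04, -6.24514920e-05,  8.84500502e-04]), 'joint_torque': array([ 6.06729191e-04, -4.70388615e+01,  2.60063801e-01, -1.71570772e+01,
        1.01136899e-02,  5.85616071e-03,  1.65349616e-05]), 'ee_pos': array([0.22313034, 0.60977037, 0.23025584]), 'orientation': array([-1.85613810e-04,  1.74469820e-01,  9.84661855e-01, -1.13095070e-03]), 'wrist_force': array([-0.08171242,  0.26361353,  0.2106366 ]), 'torque': array([0.00549308, 0.04191042, 0.01486008]), 'grip_force': 0.0, 'gripper_width': 0.08524643320120588}
```

View pics/top.png

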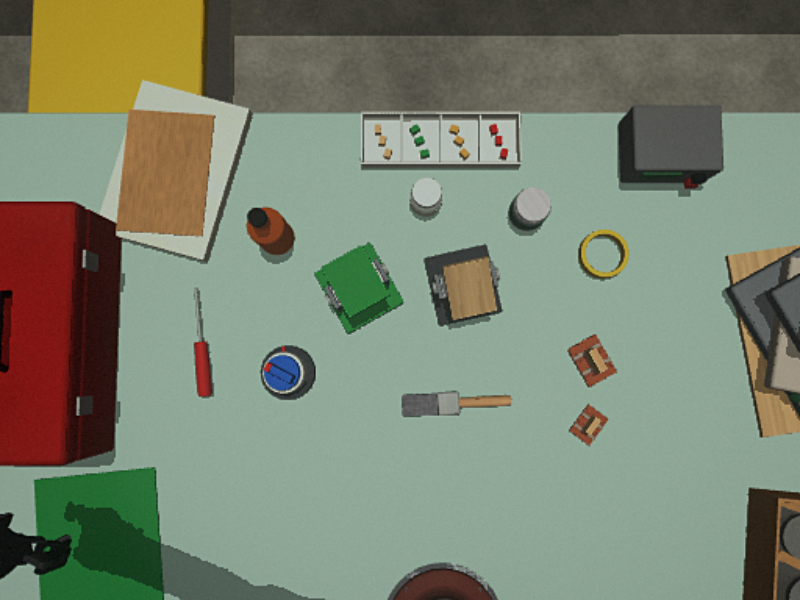

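View pics/scene.png

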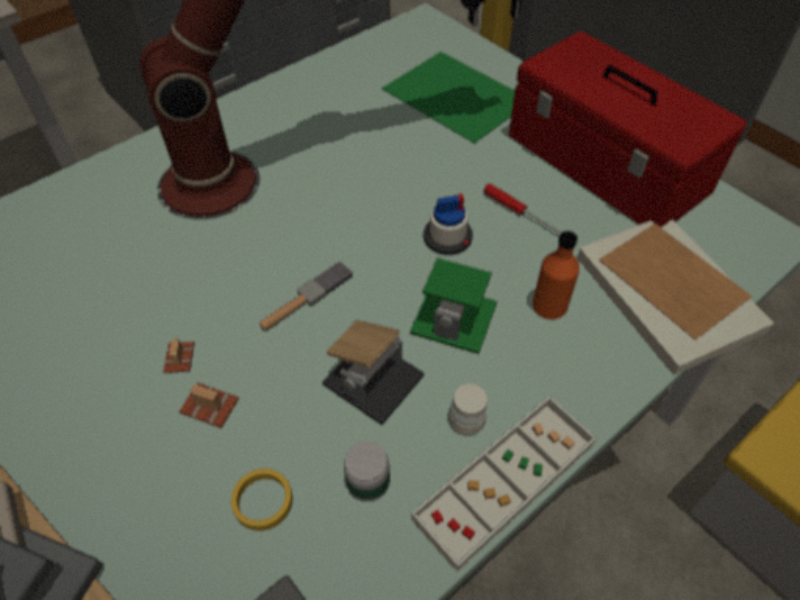

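The top view (800x600) shows the glue pot at about (287,372), with its wing's red end at (267,367) and the holder's red mark at (283,350). The larger panel is at (592,360), a smaller decoy at (588,425), and the plywood deck on the black stand at (470,288). The scene view agrees, and the deck faces the robot.

Run:
```python
from h import *
def rect(X,m,name):
    p=X[m]; p=p[:, :2].astype(np.float32); r=cv2.minAreaRect(p); print(name,m.sum(),'rect',np.round(r[0],4),np.round(r[1],4),round(r[2],1),'med z',np.round(np.median(X[m][:,2]),4),'mean',np.round(X[m].mean(0),4))
for t in('top','scene'):
    im,X,ok=pts(t); hsv=cv2.cvtColor(im,cv2.COLOR_BGR2HSV); H,S,V=[hsv[...,i].astype(int) for i in range(3)]
    print(t,'table z',np.median(X[ok&(abs(X[...,0]-.5)<.02)&(abs(X[...,1])<.3)][:,2]))
    box=lambda x0,x1,y0,y1,z0,z1:ok&(X[...,0]>x0)&(X[...,0]<x1)&(X[...,1]>y0)&(X[...,1]<y1)&(X[...,2]>z0)&(X[...,2]<z1)
    pot=box(.38,.56,.2,.4,-.05,.2)
    red=pot&((H<8)|(H>172))&(S>130)&(V>60); blue=pot&(H>100)&(H<130)&(S>120)
    rect(X,red&(X[...,2]>.08),'redwing');rect(X,red&(X[...,2]<.06),'redmark');rect(X,blue,'blue');
    w=blue&(X[...,2]>.094); rect(X,(w|(red&(X[...,2]>.094))),'wingtop')
    hd=pot&(V<60)&(X[...,2]<.06)&(X[...,2]>.005); rect(X,hd,'holder')
    for n,b in(('big',box(.4,.56,-.36,-.18,-.02,.07)),('small',box(.33,.44,-.36,-.18,-.02,.07))):
        p=b&(S>70)&((H<20)|(H>170)); rect(X,p&(X[...,2]<.02),n); rect(X,p&(X[...,2]>.033),n+'rib')
    dk=box(.5,.72,-.12,.06,.06,.16)&(H<25)&(H>8)&(S>60)
    n,l,st,_=cv2.connectedComponentsWithStats(dk.astype(np.uint8)); dk=l==1+st[1:,4].argmax()
    p=X[dk]; c=p.mean(0); nn=np.linalg.svd(p-c,full_matrices=False)[2][2]; nn*=np.sign(nn[2]); rs=(p-c)@nn
    q=p[abs(rs)<.006]; c=q.mean(0); nn=np.linalg.svd(q-c,full_matrices=False)[2][2]; nn*=np.sign(nn[2])
    print('deck',len(q),c,nn,'slope',np.degrees(np.arccos(nn[2])),'az',np.degrees(np.arctan2(nn[1],nn[0])))
    y=np.cross(nn,[-nn[0]*-1,0,0]);xx=-np.array([nn[0],nn[1],0]);xx-=nn*(xx@nn);xx/=np.linalg.norm(xx);yy=np.cross(nn,xx)
    uv=np.c_[(q-c)@xx,(q-c)@yy].astype(np.float32); r=cv2.minAreaRect(uv); print('deck rect',r,'centre',c+xx*r[0][0]+yy*r[0][1],'x',xx,'y',yy)
```

```text
top table z 0.0012638301906868765
redwing 21 rect [0.4623 0.3008] [0.0087 0.0126] 59.3 med z 0.1096 mean [0.4629 0.3008 0.1083]
redmark 9 rect [0.4953 0.2903] [0.0071 0.0059] 89.9 med z 0.0166 mean [0.4954 0.2905 0.0177]
blue 366 rect [0.4517 0.2822] [0.0606 0.0571] 90.0 med z 0.0796 mean [0.4519 0.2794 0.0854]
wingtop 103 rect [0.4529 0.2827] [0.0499 0.0136] 62.0 med z 0.1091 mean [0.4526 0.282  0.1088]
holder 217 rect [0.4534 0.2819] [0.0976 0.0959] 81.5 med z 0.0149 mean [0.4504 0.2752 0.0148]
big 395 rect [ 0.4738 -0.2805] [0.0814 0.0633] 29.8 med z 0.0076 mean [ 0.4736 -0.2771  0.0076]
bigrib 90 rect [ 0.4738 -0.2781] [0.0434 0.017 ] 25.7 med z 0.0465 mean [ 0.4731 -0.2785  0.0456]
small 256 rect [ 0.3837 -0.2787] [0.0604 0.1139] 71.4 med z 0.0064 mean [ 0.3686 -0.2696  0.0065]
smallrib 39 rect [ 0.3553 -0.27  ] [0.0131 0.032 ] 55.3 med z 0.0362 mean [ 0.3562 -0.2691  0.0365]
deck 1024 [ 0.59678881 -0.04448892  0.10681927] [-0.45009927 -0.10095121  0.88725391] slope 27.469822555815743 az -167.35853017318112
deck rect ((-0.0011563189327716827, -0.00010369345545768738), (0.0800338
[... 744 characters left out ...]
n [ 0.485  -0.2812  0.0077]
bigrib 137 rect [ 0.4761 -0.2776] [0.045  0.0173] 28.7 med z 0.0459 mean [ 0.4783 -0.2783  0.0445]
small 247 rect [ 0.3854 -0.2781] [0.0565 0.1095] 71.4 med z 0.0061 mean [ 0.3676 -0.271   0.0066]
smallrib 41 rect [ 0.3591 -0.2701] [0.0122 0.0303] 53.4 med z 0.0362 mean [ 0.36   -0.2703  0.0361]
deck 787 [ 0.60373485 -0.04632465  0.10901819] [-0.43411521 -0.10756106  0.89441299] slope 26.566870025497213 az -166.08403190445594
deck rect ((-0.005013599991798401, 0.0026361458003520966), (0.07956910878419876, 0.1022787094116211), 88.17217254638672) centre [ 0.59874824 -0.04484432  0.1067759 ] x [0.86816152 0.21510504 0.44724199] y [-0.24049857  0.97064949  0.        ]
```

Call:
{"op": "apply_moves", "data": {
  "targets": [
    {"dx": 0.072, "dy": -0.102, "dz": -0.01, "wz": -0.034, "hand": -1},
    {"dx": 0.072, "dy": -0.102, "dz": -0.01, "wz": -0.034, "hand": -1},
    {"dx": 0.072, "dy": -0.102, "dz": -0.01, "wz": -0.034, "hand": -1},
    {"dx": 0.072, "dy": -0.102, "dz": -0.01, "wz": -0.034, "hand": -1},
    {"dx": 0.072, "dy": -0.102, "dz": -0.01, "wz": -0.034, "hand": -1},
    {"dx": 0.072, "dy": -0.102, "dz": -0.01, "wz": -0.034, "hand": -1},
    {"dx": 0.072, "dy": -0.102, "dz": -0.01, "wz": -0.034, "hand": -1},
    {"dx": 0.072, "dy": -0.102, "dz": -0.01, "wz": -0.034, "hand": -1},
    {"dx": 0.072, "dy": -0.102, "dz": -0.01, "wz": -0.034, "hand": -1},
    {"dx": 0.072, "dy": -0.102, "dz": -0.01, "wz": -0.034, "hand": -1},
    {"dx": 0.072, "dy": -0.102, "dz": -0.01, "wz": -0.034, "hand": -1},
    {"dx": 0.072, "dy": -0.102, "dz": -0.01, "wz": -0.034, "hand": -1},
    {"dx": 0.072, "dy": -0.102, "dz": -0.01, "wz": -0.034, "hand": -1},
    {"dx": 0.072, "dy": -0.102, "dz": -0.01, "wz": -0.034, "hand": -1},
    {"dx": 0.072, "dy": -0.102, "dz": -0.01, "wz": -0.034, "hand": -1},
    {"dx": 0.072, "dy": -0.102, "dz": -0.01, "wz": -0.034, "hand": -1},
    {"hand": -1},
    {"hand": -1}
  ]
}}

```text
invalid input at $.targets[0]: expected keys hand, dx, dy, dz, wx, wy, wz
```

Call:
{"op": "apply_moves", "data": {
  "targets": [
    {"dx": 0.072, "dy": -0.102, "dz": -0.01, "wx": 0, "wy": 0, "wz": -0.034, "hand": -1},
    {"dx": 0.072, "dy": -0.102, "dz": -0.01, "wx": 0, "wy": 0, "wz": -0.034, "hand": -1},
    {"dx": 0.072, "dy": -0.102, "dz": -0.01, "wx": 0, "wy": 0, "wz": -0.034, "hand": -1},
    {"dx": 0.072, "dy": -0.102, "dz": -0.01, "wx": 0, "wy": 0, "wz": -0.034, "hand": -1},
    {"dx": 0.072, "dy": -0.102, "dz": -0.01, "wx": 0, "wy": 0, "wz": -0.034, "hand": -1},
    {"dx": 0.072, "dy": -0.102, "dz": -0.01, "wx": 0, "wy": 0, "wz": -0.034, "hand": -1},
    {"dx": 0.072, "dy": -0.102, "dz": -0.01, "wx": 0, "wy": 0, "wz": -0.034, "hand": -1},
    {"dx": 0.072, "dy": -0.102, "dz": -0.01, "wx": 0, "wy": 0, "wz": -0.034, "hand": -1},
    {"dx": 0.072, "dy": -0.102, "dz": -0.01, "wx": 0, "wy": 0, "wz": -0.034, "hand": -1},
    {"dx": 0.072, "dy": -0.102, "dz": -0.01, "wx": 0, "wy": 0, "wz": -0.034, "hand": -1},
    {"dx": 0.072, "dy": -0.102, "dz": -0.01, "wx": 0, "wy": 0, "wz": -0.034, "hand": -1},
    {"dx": 0.072, "dy": -0.102, "dz": -0.01, "wx": 0, "wy": 0, "wz": -0.034, "hand": -1},
    {"dx": 0.072, "dy": -0.102, "dz": -0.01, "wx": 0, "wy": 0, "wz": -0.034, "hand": -1},
    {"dx": 0.072, "dy": -0.102, "dz": -0.01, "wx": 0, "wy": 0, "wz": -0.034, "hand": -1},
    {"dx": 0.072, "dy": -0.102, "dz": -0.01, "wx": 0, "wy": 0, "wz": -0.034, "hand": -1},
    {"dx": 0.072, "dy": -0.102, "dz": -0.01, "wx": 0, "wy": 0, "wz": -0.034, "hand": -1},
    {"dx": 0, "dy": 0, "dz": 0, "wx": 0, "wy": 0, "wz": 0, "hand": -1},
    {"dx": 0, "dy": 0, "dz": 0, "wx": 0, "wy": 0, "wz": 0, "hand": -1}
  ]
}}

```text
clock: 1.6
ee_pos: [0.4543, 0.2823, 0.199]
orientation: [0.0, 0.858, 0.514, -0.001]
wrist_force: [-0.5, 1.0, 0.7]
gripper_width: 0.0855
grip_force: 0.0
```

```bash
cat >> h.py <<'E'
def wpts(tag):
    im,d,P,k=load(tag); v,u=np.mgrid[:384,:512]; a=(u-k[2])/k[0]; b=(v-k[3])/k[1]; r=np.hypot(a,b)+1e-9
    t=np.tan(np.minimum(r,1.4))/r
    X=np.stack([a*t*d,-b*t*d,-d],-1); return im,X@P[:3,:3].T+P[:3,3],(d>0)&(r<1.3)
def hsv(im): 
    h=cv2.cvtColor(im,cv2.COLOR_BGR2HSV).astype(int); return h[...,0],h[...,1],h[...,2]
def rect(X,m,name=''):
    p=X[m]; r=cv2.minAreaRect(p[:,:2].astype(np.float32)); print(name,m.sum(),np.round(r[0],4),np.round(r[1],4),round(r[2],1),'z',np.round(np.median(p[:,2]),4),'mean',np.round(p.mean(0),4))
def big(m):
    n,l,st,_=cv2.connectedComponentsWithStats(m.astype(np.uint8)); return l==1+st[1:,4].argmax()
E
python3 - <<'E'
from h import *
im=grab('wrist','w1'); cv2.imwrite('pics/w1.png',im)
im,X,ok=wpts('w1');H,S,V=hsv(im)
b=ok&(abs(X[...,0]-.4535)<.08)&(abs(X[...,1]-.2825)<.08)
red=b&((H<8)|(H>172))&(S>130)&(V>60); blue=b&(H>100)&(H<130)&(S>110)
z=X[...,2]
rect(X,(red|blue)&(z>.1),'wing');rect(X,red&(z>.1),'rw');rect(X,red&(z<.05),'mark');rect(X,blue&(z<.09),'cap')
rect(X,b&(z<.06)&(z>.005)&(V<70),'holder')
E
```

```text
wing 1088 [0.4563 0.2842] [0.0491 0.1398] 73.1 z 0.1093 mean [0.4546 0.2876 0.1416]
rw 217 [0.439  0.3008] [0.0607 0.0142] 3.7 z 0.1094 mean [0.4619 0.3029 0.1096]
mark 55 [0.4949 0.2916] [0.0096 0.0079] 17.6 z 0.0166 mean [0.4949 0.292  0.0164]
cap 2164 [0.4532 0.2853] [0.0583 0.0589] 59.0 z 0.0785 mean [0.4539 0.2867 0.0784]
holder 931 [0.4586 0.2998] [0.0644 0.0957] 66.4 z 0.0145 mean [0.4565 0.3108 0.0145]
```

View pics/w1.png

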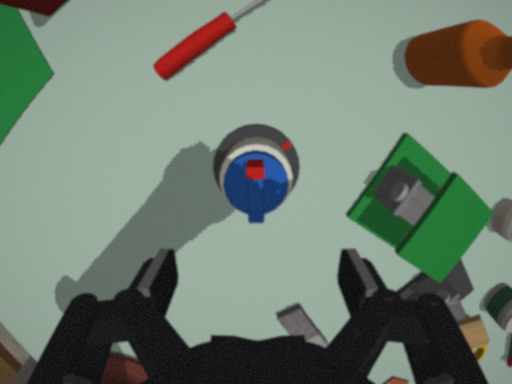

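The wrist view shows the wing upright at column 257, midway between the fingers, with its red end at (256,168) and the mark at (287,145). The tool is aligned, so I'll go down and grip.

Call:
{"op": "apply_moves", "data": {
  "newtons": 40,
  "targets": [
    {"dx": -0.004, "dy": 0.006, "dz": -0.116, "wx": 0, "wy": 0, "wz": 0, "hand": -1},
    {"dx": 0, "dy": 0, "dz": -0.116, "wx": 0, "wy": 0, "wz": 0, "hand": -1},
    {"dx": 0, "dy": 0, "dz": -0.116, "wx": 0, "wy": 0, "wz": 0, "hand": -1},
    {"dx": 0, "dy": 0, "dz": -0.116, "wx": 0, "wy": 0, "wz": 0, "hand": -1},
    {"dx": 0, "dy": 0, "dz": -0.116, "wx": 0, "wy": 0, "wz": 0, "hand": -1},
    {"dx": 0, "dy": 0, "dz": 0, "wx": 0, "wy": 0, "wz": 0, "hand": -1},
    {"dx": 0, "dy": 0, "dz": 0, "wx": 0, "wy": 0, "wz": 0, "hand": 1},
    {"dx": 0, "dy": 0, "dz": 0, "wx": 0, "wy": 0, "wz": 0, "hand": 1},
    {"dx": 0, "dy": 0, "dz": 0, "wx": 0, "wy": 0, "wz": 0, "hand": 1},
    {"dx": 0, "dy": 0, "dz": 0, "wx": 0, "wy": 0, "wz": 0, "hand": 1},
    {"dx": 0, "dy": 0, "dz": 0, "wx": 0, "wy": 0, "wz": 0, "hand": 1},
    {"dx": 0, "dy": 0, "dz": 0, "wx": 0, "wy": 0, "wz": 0, "hand": 1},
    {"dx": 0, "dy": 0, "dz": 0, "wx": 0, "wy": 0, "wz": 0, "hand": 1},
    {"dx": 0, "dy": 0, "dz": 0, "wx": 0, "wy": 0, "wz": 0, "hand": 1}
  ]
}}

```text
clock: 2.82
ee_pos: [0.454, 0.2852, 0.0843]
orientation: [0.0, 0.857, 0.515, 0.001]
wrist_force: [0.5, -1.4, 6.0]
gripper_width: 0.0131
grip_force: 43.9
```

Call:
{"op": "apply_moves", "data": {
  "targets": [
    {"dx": 0, "dy": 0, "dz": 0, "wx": 0, "wy": 0, "wz": -0.03, "hand": 1},
    {"dx": 0, "dy": 0, "dz": 0, "wx": 0, "wy": 0, "wz": -0.03, "hand": 1},
    {"dx": 0, "dy": 0, "dz": 0, "wx": 0, "wy": 0, "wz": -0.03, "hand": 1},
    {"dx": 0, "dy": 0, "dz": 0, "wx": 0, "wy": 0, "wz": -0.03, "hand": 1},
    {"dx": 0, "dy": 0, "dz": 0, "wx": 0, "wy": 0, "wz": -0.03, "hand": 1},
    {"dx": 0, "dy": 0, "dz": 0, "wx": 0, "wy": 0, "wz": -0.03, "hand": 1},
    {"dx": 0, "dy": 0, "dz": 0, "wx": 0, "wy": 0, "wz": -0.03, "hand": 1},
    {"dx": 0, "dy": 0, "dz": 0, "wx": 0, "wy": 0, "wz": -0.03, "hand": 1},
    {"dx": 0, "dy": 0, "dz": 0, "wx": 0, "wy": 0, "wz": 0, "hand": 1},
    {"dx": 0, "dy": 0, "dz": 0, "wx": 0, "wy": 0, "wz": 0, "hand": 1}
  ]
}}

```text
clock: 3.65
ee_pos: [0.4551, 0.2839, 0.0843]
orientation: [0.001, 0.987, 0.162, 0.002]
wrist_force: [2.0, -2.4, 5.2]
gripper_width: 0.0132
grip_force: 43.8
```

```bash
python3 -c "
from h import *
o=env.get_obs()
for k in('ee_pos','orientation','wrist_force','torque','gripper_width','grip_force','joint_pos'):print(k,np.round(o[k],3))
w,x,y,z=o['orientation'];print(np.degrees(2*np.arctan2(y,x)))"
```

```text
ee_pos [0.455 0.284 0.084]
orientation [0.001 0.987 0.162 0.002]
wrist_force [ 1.959 -2.388  5.22 ]
torque [-0.518 -0.33  -0.067]
gripper_width 0.013
grip_force 43.763
joint_pos [-0.97   0.708  0.586  1.923 -0.598  0.687 -1.264]
18.658086053432683
```

Call:
{"op": "apply_moves", "data": {
  "targets": [
    {"dx": 0, "dy": 0, "dz": 0, "wx": 0, "wy": 0, "wz": -0.02, "hand": 1},
    {"dx": 0, "dy": 0, "dz": 0, "wx": 0, "wy": 0, "wz": -0.02, "hand": 1},
    {"dx": 0, "dy": 0, "dz": 0, "wx": 0, "wy": 0, "wz": -0.01, "hand": 1},
    {"dx": 0, "dy": 0, "dz": 0, "wx": 0, "wy": 0, "wz": 0, "hand": 1}
  ]
}}

```text
clock: 3.98
ee_pos: [0.4552, 0.2836, 0.0843]
orientation: [0.001, 0.996, 0.085, 0.002]
wrist_force: [1.6, -3.3, 4.7]
gripper_width: 0.0132
grip_force: 44.0
```

```bash
python3 -c "
from h import *
o=env.get_obs()
for k in('ee_pos','orientation','wrist_force','torque'):print(k,np.round(o[k],3))
w,x,y,z=o['orientation'];print(np.degrees(2*np.arctan2(y,x)))"
```

```text
ee_pos [0.455 0.284 0.084]
orientation [0.001 0.996 0.085 0.002]
wrist_force [ 1.61  -3.274  4.722]
torque [-0.706 -0.357  0.275]
9.737971110302922
```

Call:
{"op": "apply_moves", "data": {
  "targets": [
    {"dx": 0, "dy": 0, "dz": 0, "wx": 0, "wy": 0, "wz": -0.015, "hand": 1},
    {"dx": 0, "dy": 0, "dz": 0, "wx": 0, "wy": 0, "wz": -0.015, "hand": 1},
    {"dx": 0, "dy": 0, "dz": 0, "wx": 0, "wy": 0, "wz": 0, "hand": 1}
  ]
}}

```text
clock: 4.23
ee_pos: [0.4552, 0.2835, 0.0844]
orientation: [0.002, 0.999, 0.043, 0.002]
wrist_force: [2.3, -4.8, 5.9]
gripper_width: 0.0133
grip_force: 71.4
```

```bash
python3 -c "
from h import *
o=env.get_obs()
for k in('ee_pos','orientation','wrist_force','torque'):print(k,np.round(o[k],3))
w,x,y,z=o['orientation'];print(np.degrees(2*np.arctan2(y,x)))"
```

```text
ee_pos [0.455 0.284 0.084]
orientation [0.002 0.999 0.043 0.002]
wrist_force [ 2.324 -4.835  5.855]
torque [-0.948 -0.41   1.855]
4.874633860818494
```

Call:
{"op": "apply_moves", "data": {
  "targets": [
    {"dx": 0, "dy": 0, "dz": 0, "wx": 0, "wy": 0, "wz": 0, "hand": -1},
    {"dx": 0, "dy": 0, "dz": 0, "wx": 0, "wy": 0, "wz": 0, "hand": -1},
    {"dx": 0, "dy": 0, "dz": 0, "wx": 0, "wy": 0, "wz": 0, "hand": -1},
    {"dx": 0, "dy": 0, "dz": 0, "wx": 0, "wy": 0, "wz": 0, "hand": -1},
    {"dx": 0, "dy": 0, "dz": 0, "wx": 0, "wy": 0, "wz": 0, "hand": -1},
    {"dx": 0, "dy": 0, "dz": 0, "wx": 0, "wy": 0, "wz": 0, "hand": -1},
    {"dx": 0, "dy": 0, "dz": 0.15, "wx": 0, "wy": 0, "wz": 0, "hand": -1},
    {"dx": 0, "dy": 0, "dz": 0.15, "wx": 0, "wy": 0, "wz": 0, "hand": -1},
    {"dx": 0, "dy": 0, "dz": 0.15, "wx": 0, "wy": 0, "wz": 0, "hand": -1},
    {"dx": 0, "dy": 0, "dz": 0.15, "wx": 0, "wy": 0, "wz": 0, "hand": -1},
    {"dx": 0, "dy": 0, "dz": 0, "wx": 0, "wy": 0, "wz": 0, "hand": -1},
    {"dx": 0, "dy": 0, "dz": 0, "wx": 0, "wy": 0, "wz": 0, "hand": -1}
  ]
}}

```text
clock: 5.23
ee_pos: [0.4537, 0.2856, 0.2049]
orientation: [-0.001, 0.999, 0.038, 0.001]
wrist_force: [0.1, 0.7, -0.9]
gripper_width: 0.0858
grip_force: 0.0
```

Run:
```python
from h import *
im=grab('wrist','w2')
im,X,ok=wpts('w2');H,S,V=hsv(im)
z=X[...,2]
b=ok&(abs(X[...,0]-.4535)<.06)&(abs(X[...,1]-.2825)<.06)&(z<.125)
red=b&((H<8)|(H>172))&(S>130)&(V>60); blue=b&(H>100)&(H<130)&(S>110)
rect(X,(red|blue)&(z>.1),'wing');rect(X,red&(z>.085),'rw');rect(X,red&(z<.05),'mark');rect(X,blue&(z<.09),'cap')
cv2.imwrite('pics/w2.png',im[80:280,150:380].repeat(2,0).repeat(2,1))
```

```text
wing 872 [0.4534 0.2838] [0.0495 0.0141] 10.0 z 0.1092 mean [0.4548 0.2841 0.109 ]
rw 256 [0.473  0.2876] [0.0095 0.013 ] 10.6 z 0.1092 mean [0.4745 0.2879 0.1055]
mark 58 [0.4949 0.2916] [0.0104 0.0067] 4.6 z 0.0169 mean [0.4952 0.2919 0.0166]
cap 2086 [0.4535 0.2837] [0.0597 0.0583] 2.3 z 0.0786 mean [0.4556 0.2838 0.0786]
```

View pics/w2.png

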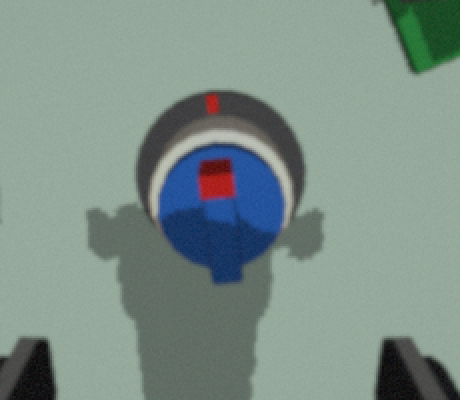

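The cap is shut: the wing's red end at (217,180) in the crop lines up with the mark at (212,103). Its angle is 10° against 11°, and the torque rose at the stop. Next is the panel.

Call:
{"op": "apply_moves", "data": {
  "targets": [
    {"dx": 0.006, "dy": -0.157, "dz": 0, "wx": 0, "wy": 0, "wz": 0.0073, "hand": -1},
    {"dx": 0.006, "dy": -0.157, "dz": 0, "wx": 0, "wy": 0, "wz": 0.0073, "hand": -1},
    {"dx": 0.006, "dy": -0.157, "dz": 0, "wx": 0, "wy": 0, "wz": 0.0073, "hand": -1},
    {"dx": 0.006, "dy": -0.157, "dz": 0, "wx": 0, "wy": 0, "wz": 0.0073, "hand": -1},
    {"dx": 0.006, "dy": -0.157, "dz": 0, "wx": 0, "wy": 0, "wz": 0.0073, "hand": -1},
    {"dx": 0.006, "dy": -0.157, "dz": 0, "wx": 0, "wy": 0, "wz": 0.0073, "hand": -1},
    {"dx": 0.006, "dy": -0.157, "dz": 0, "wx": 0, "wy": 0, "wz": 0.0073, "hand": -1},
    {"dx": 0.006, "dy": -0.157, "dz": 0, "wx": 0, "wy": 0, "wz": 0.0073, "hand": -1},
    {"dx": 0.006, "dy": -0.157, "dz": 0, "wx": 0, "wy": 0, "wz": 0.0073, "hand": -1},
    {"dx": 0.006, "dy": -0.157, "dz": 0, "wx": 0, "wy": 0, "wz": 0.0073, "hand": -1},
    {"dx": 0.006, "dy": -0.157, "dz": 0, "wx": 0, "wy": 0, "wz": 0.0073, "hand": -1},
    {"dx": 0.006, "dy": -0.157, "dz": 0, "wx": 0, "wy": 0, "wz": 0.0073, "hand": -1},
    {"dx": 0.006, "dy": -0.157, "dz": 0, "wx": 0, "wy": 0, "wz": 0.0073, "hand": -1},
    {"dx": 0.006, "dy": -0.157, "dz": 0, "wx": 0, "wy": 0, "wz": 0.0073, "hand": -1},
    {"dx": 0.006, "dy": -0.157, "dz": 0, "wx": 0, "wy": 0, "wz": 0.0073, "hand": -1},
    {"dx": 0.006, "dy": -0.157, "dz": 0, "wx": 0, "wy": 0, "wz": 0.0073, "hand": -1},
    {"dx": 0.006, "dy": -0.157, "dz": 0, "wx": 0, "wy": 0, "wz": 0.0073, "hand": -1},
    {"dx": 0.006, "dy": -0.157, "dz": 0, "wx": 0, "wy": 0, "wz": 0.0073, "hand": -1},
    {"dx": 0, "dy": 0, "dz": 0, "wx": 0, "wy": 0, "wz": 0, "hand": -1},
    {"dx": 0, "dy": 0, "dz": 0, "wx": 0, "wy": 0, "wz": 0, "hand": -1}
  ]
}}

```text
clock: 6.95
ee_pos: [0.4728, -0.2817, 0.2017]
orientation: [-0.001, 0.971, 0.24, -0.001]
wrist_force: [0.2, 0.5, -1.0]
gripper_width: 0.0853
grip_force: 0.0
```

Run:
```python
from h import *
im=grab('wrist','w3')
im,X,ok=wpts('w3');H,S,V=hsv(im)
z=X[...,2]
b=ok&(abs(X[...,0]-.475)<.06)&(abs(X[...,1]+.2785)<.06)&(z<.07)&(S>60)&((H<25)|(H>170))
rect(X,big(b&(z>.035)),'rib');rect(X,big(b&(z<.015)&(z>.002)),'plate')
cv2.imwrite('pics/w3.png',im)
o=env.get_obs();w,x,y,z=o['orientation'];print(np.degrees(2*np.arctan2(y,x)),o['ee_pos'],o['joint_pos'])
```

```text
rib 659 [ 0.4745 -0.2783] [0.0444 0.0158] 28.1 z 0.0465 mean [ 0.4754 -0.2779  0.0463]
plate 1125 [ 0.4641 -0.2832] [0.0577 0.0587] 29.0 z 0.0075 mean [ 0.4564 -0.28    0.0075]
27.93791839669633 [ 0.47354423 -0.27959549  0.20161517] [ 0.08866169  0.55986921  0.63740378  1.76661683 -0.39873055  0.95148398
 -0.19304639]
```

View pics/w3.png

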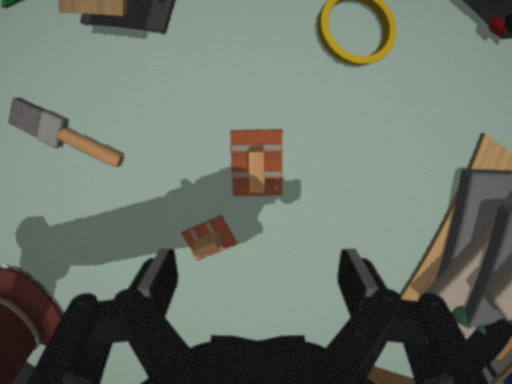

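The wrist view shows the rib at (257,170), midway between the fingers and square to them, with the small decoy at (208,237) clear of them. I'll go down and grip.

Call:
{"op": "apply_moves", "data": {
  "newtons": 80,
  "targets": [
    {"dx": 0.005, "dy": 0.006, "dz": -0.157, "wx": 0, "wy": 0, "wz": 0, "hand": -1},
    {"dx": 0, "dy": 0, "dz": -0.157, "wx": 0, "wy": 0, "wz": 0, "hand": -1},
    {"dx": 0, "dy": 0, "dz": -0.157, "wx": 0, "wy": 0, "wz": 0, "hand": -1},
    {"dx": 0, "dy": 0, "dz": -0.157, "wx": 0, "wy": 0, "wz": 0, "hand": -1},
    {"dx": 0, "dy": 0, "dz": -0.157, "wx": 0, "wy": 0, "wz": 0, "hand": -1},
    {"dx": 0, "dy": 0, "dz": -0.157, "wx": 0, "wy": 0, "wz": 0, "hand": -1},
    {"dx": 0, "dy": 0, "dz": 0, "wx": 0, "wy": 0, "wz": 0, "hand": -1},
    {"dx": 0, "dy": 0, "dz": 0, "wx": 0, "wy": 0, "wz": 0, "hand": -1},
    {"dx": 0, "dy": 0, "dz": 0, "wx": 0, "wy": 0, "wz": 0, "hand": -1}
  ]
}}

```text
clock: 7.75
ee_pos: [0.4764, -0.2784, 0.016]
orientation: [0.0, 0.97, 0.243, 0.001]
wrist_force: [0.7, 0.6, 1.4]
gripper_width: 0.0855
grip_force: 0.0
```

Call:
{"op": "apply_moves", "data": {
  "targets": [
    {"dx": -0.006, "dy": 0, "dz": -0.02, "wx": 0, "wy": 0, "wz": 0, "hand": -1},
    {"dx": 0, "dy": 0, "dz": 0, "wx": 0, "wy": 0, "wz": 0, "hand": 1},
    {"dx": 0, "dy": 0, "dz": 0, "wx": 0, "wy": 0, "wz": 0, "hand": 1},
    {"dx": 0, "dy": 0, "dz": 0, "wx": 0, "wy": 0, "wz": 0, "hand": 1},
    {"dx": 0, "dy": 0, "dz": 0, "wx": 0, "wy": 0, "wz": 0, "hand": 1},
    {"dx": 0, "dy": 0, "dz": 0, "wx": 0, "wy": 0, "wz": 0, "hand": 1},
    {"dx": 0, "dy": 0, "dz": 0, "wx": 0, "wy": 0, "wz": 0, "hand": 1},
    {"dx": 0, "dy": 0, "dz": 0, "wx": 0, "wy": 0, "wz": 0, "hand": 1},
    {"dx": 0, "dy": 0, "dz": 0, "wx": 0, "wy": 0, "wz": 0, "hand": 1}
  ]
}}

```text
clock: 8.5
ee_pos: [0.4745, -0.279, 0.0113]
orientation: [0.0, 0.97, 0.242, 0.0]
wrist_force: [-0.0, 1.7, 4.8]
gripper_width: 0.0149
grip_force: 78.5
```

```bash
python3 -c "
from h import *
o=env.get_obs()
for k in('ee_pos','orientation','wrist_force','torque','gripper_width','grip_force'):print(k,np.round(o[k],4))
w,x,y,z=o['orientation'];print(np.degrees(2*np.arctan2(y,x)))"
```

```text
ee_pos [ 0.4745 -0.279   0.0113]
orientation [2.000e-04 9.702e-01 2.422e-01 3.000e-04]
wrist_force [-0.0139  1.686   4.826 ]
torque [0.0612 0.0931 0.0175]
gripper_width 0.0149
grip_force 78.4806
28.03354039507786
```

Call:
{"op": "apply_moves", "data": {
  "targets": [
    {"dx": 0, "dy": 0, "dz": 0.1, "wx": 0, "wy": 0, "wz": 0, "hand": 1},
    {"dx": 0, "dy": 0, "dz": 0.15, "wx": 0, "wy": 0, "wz": 0, "hand": 1},
    {"dx": 0, "dy": 0, "dz": 0.15, "wx": 0, "wy": 0, "wz": 0, "hand": 1},
    {"dx": 0, "dy": 0, "dz": 0.15, "wx": 0, "wy": 0, "wz": 0, "hand": 1},
    {"dx": 0, "dy": 0, "dz": 0.15, "wx": 0, "wy": 0, "wz": 0, "hand": 1},
    {"dx": 0, "dy": 0, "dz": 0.15, "wx": 0, "wy": 0, "wz": 0, "hand": 1},
    {"dx": 0, "dy": 0, "dz": 0.15, "wx": 0, "wy": 0, "wz": 0, "hand": 1},
    {"dx": 0.02, "dy": 0.107, "dz": 0, "wx": 0, "wy": 0, "wz": -0.0137, "hand": 1},
    {"dx": 0.02, "dy": 0.107, "dz": 0, "wx": 0, "wy": 0, "wz": -0.0137, "hand": 1},
    {"dx": 0.02, "dy": 0.107, "dz": 0, "wx": 0, "wy": 0, "wz": -0.0137, "hand": 1},
    {"dx": 0.02, "dy": 0.107, "dz": 0, "wx": 0, "wy": 0, "wz": -0.0137, "hand": 1},
    {"dx": 0.02, "dy": 0.107, "dz": 0, "wx": 0, "wy": 0, "wz": -0.0137, "hand": 1},
    {"dx": 0.02, "dy": 0.107, "dz": 0, "wx": 0, "wy": 0, "wz": -0.0137, "hand": 1},
    {"dx": 0, "dy": 0, "dz": 0, "wx": 0, "wy": 0, "wz": 0, "hand": 1},
    {"dx": 0, "dy": 0, "dz": 0, "wx": 0, "wy": 0, "wz": 0, "hand": 1},
    {"dx": 0, "dy": 0, "dz": 0, "wx": 0, "wy": 0, "wz": 0, "hand": 1}
  ]
}}

```text
clock: 9.83
ee_pos: [0.4978, -0.151, 0.2107]
orientation: [0.0, 0.993, 0.115, -0.0]
wrist_force: [0.1, -0.7, -1.4]
gripper_width: 0.0152
grip_force: 78.1
```

```bash
cat >> h.py <<'E'
def deck(X,m,name=''):
    p=X[m]
    for _ in range(4):
        c=p.mean(0); n=np.linalg.svd(p-c,full_matrices=False)[2][2]; n*=np.sign(n[2]); p=X[m]; p=p[abs((p-c)@n)<.003]
    x=-np.array([n[0],n[1],0]);x-=n*(x@n);x/=np.linalg.norm(x);y=np.cross(n,x)
    r=cv2.minAreaRect(np.c_[(p-c)@x,(p-c)@y].astype(np.float32))
    print(name,len(p),'n',np.round(n,4),'slope',np.degrees(np.arccos(n[2])).round(2),'az',np.degrees(np.arctan2(x[1],x[0])).round(2),'rect',np.round(r[1],4),round(r[2],2),'centre',np.round(c+x*r[0][0]+y*r[0][1],4))
E
python3 - <<'E'
from h import *
from scipy.spatial.transform import Rotation as R
im=grab('wrist','w4'); cv2.imwrite('pics/w4.png',im)
im,X,ok=wpts('w4');H,S,V=hsv(im)
m=ok&(abs(X[...,0]-.597)<.075)&(abs(X[...,1]+.045)<.075)&(X[...,2]>.07)&(X[...,2]<.15)&(H<25)&(H>8)&(S>50)
deck(X,big(m),'deck')
o=env.get_obs(); print(np.round(o['ee_pos'],4),o['orientation'].round(4),o['wrist_force'].round(2),o['gripper_width'])
q=o['orientation'];M=R.from_quat(q[[1,2,3,0]]).as_matrix()
T=(X-o['ee_pos'])@M  # tool frame
b=ok&(abs(T[...,0])<.06)&(abs(T[...,1])<.05)&(abs(T[...,2])<.03)&(S>60)&((H<25)|(H>170))
t=T[b]; print(len(t),t.min(0),t.max(0),np.median(t[:,2]))
E
```

```text
deck 9338 n [-0.4508 -0.103   0.8867] slope 27.54 az 12.87 rect [0.0807 0.1002] 89.44 centre [ 0.5953 -0.0446  0.1058]
[ 0.4977 -0.1516  0.2108] [ 4.000e-04  9.934e-01  1.145e-01 -3.000e-04] [-0.45 -0.2  -1.63] 0.014996039200120487
6948 [-0.02114402 -0.03128777 -0.02999509] [0.04034854 0.02858688 0.01000012] 0.003944340591071819
```

View pics/w4.png

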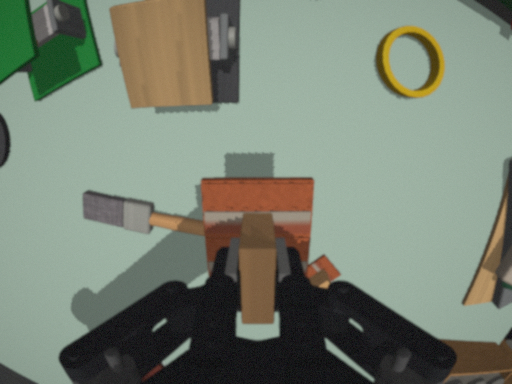

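The wrist view shows the deck at (165,55) and the gripped panel at (258,215), held straight. The fitted slope is 27.5° and the azimuth about 12.6°. I'll work out the hover pose.

```bash
cat >> h.py <<'E'
from scipy.spatial.transform import Rotation as R
C=np.array([.5955,-.0446,.106]); SL,AZ=np.radians(27.5),np.radians(12.6)
n=np.array([-np.sin(SL)*np.cos(AZ),-np.sin(SL)*np.sin(AZ),np.cos(SL)])
dx_=np.array([np.cos(SL)*np.cos(AZ),np.cos(SL)*np.sin(AZ),np.sin(SL)]); dy_=np.cross(n,dx_)
GT=np.c_[dx_,np.cross(-n,dx_),-n]
off=np.array([0,0,.0113]) # panel underside centre in the tool frame
def tool():
    o=env.get_obs(); return o,np.array(o['ee_pos']),R.from_quat(np.array(o['orientation'])[[1,2,3,0]]).as_matrix()
def go(gap,off=off):
    o,p,M=tool(); t=C+n*gap-GT@off
    rv=R.from_matrix(GT@M.T).as_rotvec()
    print('shift mm',((t-p)*1e3).round(1),'share',((t-p)/.2).round(4),'turn deg',np.degrees(rv).round(2),'share',(rv/np.pi).round(4))
    e=p+M@off-C; print('panel in deck frame mm',(np.array([e@dx_,e@dy_,e@n])*1e3).round(1),'F',o['wrist_force'].round(2),'Fn',round(float(o['wrist_force']@n),2),'grip',round(o['grip_force'],1),'clock',o['clock'])
E
python3 - <<'E'
from h import *
o,p,M=tool(); im,X,ok=wpts('w4');H,S,V=hsv(im); T=(X-p)@M
b=big(ok&(abs(T[...,0])<.06)&(abs(T[...,1])<.05)&(T[...,2]>0)&(T[...,2]<.012)&((H<12)|(H>170))&(S>80))
t=T[b]; f=t[t[:,0]>.02]; print('plate z',np.median(f[:,2]),'y edges',np.percentile(f[:,1],[.5,99.5]),'x max',np.percentile(f[:,0],99.5))
for s in(-1,1):
    xs=np.arange(.015,.036,.003); e=[np.percentile((s*t[abs(t[:,0]-x)<.0015,1]),98) for x in xs]; print(s,np.round(e,4),np.degrees(np.arctan(np.polyfit(xs,np.array(e)*s,1)[0])))
go(.04)
E
```

```text
plate z 0.004138022290973902 y edges [-0.03068729  0.02777836] x max 0.04018658379016903Traceback (most recent call last):
  File "<stdin>", line 6, in <module>
    return _quantile_unchecked(
        a, q, axis, out, overwrite_input, method, keepdims, weights)
    return _ureduce(a,
                    func=_quantile_ureduce_func,
    ...<5 lines>...
                    overwrite_input=overwrite_input,
                    method=method)
    r = func(a, **kwargs)
    result = _quantile(arr,
                       quantiles=q,
    ...<2 lines>...
                       out=out,
                       weights=wgt)
    slices_having_nans = np.isnan(arr[-1, ...])
                                  ~~~^^^^^^^^^
IndexError: index -1 is out of bounds for axis 0 with size 0
```

```bash
sed -i 's/^off=.*/off=np.array([0,-.0008,.0108])/' h.py; python3 -c "
from h import *
go(.04)"
```

```text
shift mm [ 75.1 101.1 -59.8] share [ 0.3753  0.5055 -0.2988] turn deg [  6.17 -26.84  -0.53] share [ 0.0343 -0.1491 -0.0029]
panel in deck frame mm [-61.9 -82.3 138.2] F [-0.45 -0.2  -1.63] Fn -1.22 grip 78.1 clock 9.8833
```

Call:
{"op": "apply_moves", "data": {
  "targets": [
    {"dx": 0.0625, "dy": 0.0843, "dz": 0, "wx": 0.0057, "wy": -0.0249, "wz": -0.0005, "hand": 1},
    {"dx": 0.0625, "dy": 0.0843, "dz": 0, "wx": 0.0057, "wy": -0.0249, "wz": -0.0005, "hand": 1},
    {"dx": 0.0625, "dy": 0.0843, "dz": 0, "wx": 0.0057, "wy": -0.0249, "wz": -0.0005, "hand": 1},
    {"dx": 0.0625, "dy": 0.0843, "dz": 0, "wx": 0.0057, "wy": -0.0249, "wz": -0.0005, "hand": 1},
    {"dx": 0.0625, "dy": 0.0843, "dz": 0, "wx": 0.0057, "wy": -0.0249, "wz": -0.0005, "hand": 1},
    {"dx": 0.0625, "dy": 0.0843, "dz": 0, "wx": 0.0057, "wy": -0.0249, "wz": -0.0005, "hand": 1},
    {"dx": 0, "dy": 0, "dz": -0.1, "wx": 0, "wy": 0, "wz": 0, "hand": 1},
    {"dx": 0, "dy": 0, "dz": -0.1, "wx": 0, "wy": 0, "wz": 0, "hand": 1},
    {"dx": 0, "dy": 0, "dz": -0.1, "wx": 0, "wy": 0, "wz": 0, "hand": 1},
    {"dx": 0, "dy": 0, "dz": 0, "wx": 0, "wy": 0, "wz": 0, "hand": 1},
    {"dx": 0, "dy": 0, "dz": 0, "wx": 0, "wy": 0, "wz": 0, "hand": 1},
    {"dx": 0, "dy": 0, "dz": 0, "wx": 0, "wy": 0, "wz": 0, "hand": 1}
  ]
}}

```text
clock: 10.88
ee_pos: [0.5739, -0.0511, 0.1518]
orientation: [-0.025, 0.965, 0.106, 0.238]
wrist_force: [-0.6, 0.8, -1.1]
gripper_width: 0.015
grip_force: 78.2
```

Run:
```python
from h import *
go(.012)
a=grab('top','t5'); b=grab('wrist','w5'); s=grab('scene','s5')
cv2.imwrite('pics/c5.png',np.hstack([cv2.resize(b[:,60:460],(400,384)),cv2.resize(s[150:300,160:320],(400,384))]))
```

```text
shift mm [ 11.5   3.4 -25.6] share [ 0.0575  0.0169 -0.1278] turn deg [0.07 0.17 0.06] share [0.0004 0.001  0.0003]
panel in deck frame mm [ 1.2 -0.8 40.2] F [-0.59  0.8  -1.07] Fn -0.77 grip 78.2 clock 10.8833
```

View pics/c5.png

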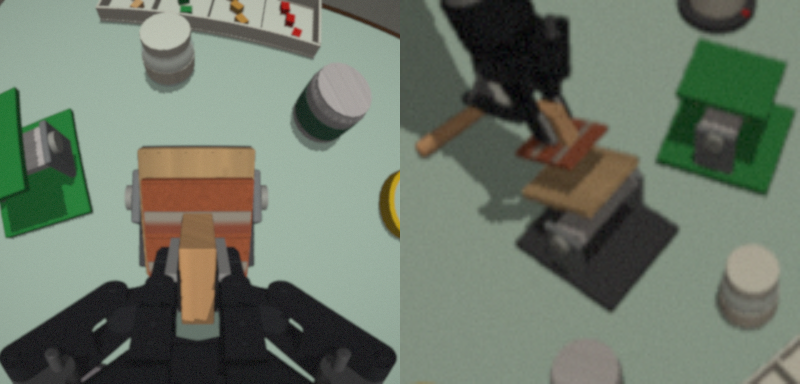

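The wrist half shows the panel's far edge at (197,178), parallel to the deck strip at (197,160), and nearly centred. The scene half shows the panel parallel above the deck. I'll measure the offset in that same picture.

```bash
cat > meas.py <<'E'
from h import *
import sys
im,X,ok=wpts(sys.argv[1]);H,S,V=hsv(im)
D=(X-C)@np.c_[dx_,dy_,n]
base=ok&(abs(D[...,0])<.07)&(abs(D[...,1])<.06)
wood=(H<25)&(H>8)&(S>50)&(V>60)
dk=base&wood&(abs(D[...,2])<.015)&(D[...,0]>.0)
pl=base&((H<11)|(H>170))&(S>90)&(D[...,2]>float(sys.argv[2])-.004)&(D[...,2]<float(sys.argv[2])+.012)
for nm,m in(('deck',dk),('plate',pl)):
    m=big(m);t=D[m];x1=np.percentile(t[:,0],99); xs=np.arange(x1-.016,x1-.001,.003) if nm=='plate' else np.arange(x1-.007,x1-.001,.0025)
    lo=[];hi=[]
    for x in xs:
        q=t[abs(t[:,0]-x)<.0015,1]; lo.append(np.percentile(q,1));hi.append(np.percentile(q,99))
    A=np.c_[t[:,:2],np.ones(len(t))]; f=np.linalg.lstsq(A,t[:,2],rcond=None)[0]
    ys=np.arange(-.024,.0241,.006); fr=[np.percentile(t[abs(t[:,1]-y)<.003,0],99) for y in ys]
    print(nm,len(t),'xmax',x1.round(4),'y mid',round((np.mean(lo)+np.mean(hi))/2,4),'width',round(np.mean(hi)-np.mean(lo),4),'z',np.median(t[:,2]).round(4),'far edge angle deg',np.degrees(np.arctan(np.polyfit(ys,fr,1)[0])).round(2),'tilt deg about y,x',np.degrees(f[:2]).round(2))
E
python3 meas.py w5 .04
```

```text
deck 3644 xmax 0.0498 y mid 0.0003 width 0.0773 z -0.0002 far edge angle deg 0.05 tilt deg about y,x [-3.22  0.01]
plate 3620 xmax 0.0418 y mid -0.0006 width 0.0577 z 0.0474 far edge angle deg -0.21 tilt deg about y,x [-1.02  0.02]
```

Call:
{"op": "apply_moves", "data": {
  "targets": [
    {"dx": 0.0192, "dy": 0.0056, "dz": -0.0426, "wx": 0.0004, "wy": 0.001, "wz": 0.0003, "hand": 1},
    {"dx": 0.0192, "dy": 0.0056, "dz": -0.0426, "wx": 0, "wy": 0, "wz": 0, "hand": 1},
    {"dx": 0.0192, "dy": 0.0056, "dz": -0.0426, "wx": 0, "wy": 0, "wz": 0, "hand": 1},
    {"dx": 0, "dy": 0, "dz": 0, "wx": 0, "wy": 0, "wz": 0, "hand": 1},
    {"dx": 0, "dy": 0, "dz": 0, "wx": 0, "wy": 0, "wz": 0, "hand": 1},
    {"dx": 0, "dy": 0, "dz": 0, "wx": 0, "wy": 0, "wz": 0, "hand": 1}
  ]
}}

```text
clock: 11.53
ee_pos: [0.5851, -0.0462, 0.1261]
orientation: [-0.027, 0.965, 0.108, 0.236]
wrist_force: [-0.4, 0.6, -1.5]
gripper_width: 0.0154
grip_force: 78.3
```

```bash
python3 - <<'E'
from h import *
go(.0); grab('wrist','w6')
E
python3 meas.py w6 .012
```

```text
shift mm [  5.7  -0.2 -10.5] share [ 0.0286 -0.0012 -0.0524] turn deg [-0.02 -0.03 -0.12] share [-0.0001 -0.0001 -0.0007]
panel in deck frame mm [-0.1  1.5 11.8] F [-0.4  0.6 -1.5] Fn -1.2 grip 78.3 clock 11.5333
deck 4691 xmax 0.0498 y mid 0.0003 width 0.0773 z -0.0002 far edge angle deg 0.06 tilt deg about y,x [-1.49  0.22]
plate 3598 xmax 0.04 y mid 0.0016 width 0.057 z 0.0187 far edge angle deg -0.25 tilt deg about y,x [-1.5  0.2]
```

Call:
{"op": "apply_moves", "data": {
  "targets": [
    {"dx": 0.008, "dy": -0.0005, "dz": -0.0148, "wx": 0, "wy": 0, "wz": 0, "hand": 1},
    {"dx": 0.008, "dy": -0.0005, "dz": -0.0148, "wx": 0, "wy": 0, "wz": 0, "hand": 1},
    {"dx": 0.008, "dy": -0.0005, "dz": -0.0148, "wx": 0, "wy": 0, "wz": 0, "hand": 1},
    {"dx": 0, "dy": 0, "dz": 0, "wx": 0, "wy": 0, "wz": 0, "hand": 1},
    {"dx": 0, "dy": 0, "dz": 0, "wx": 0, "wy": 0, "wz": 0, "hand": 1},
    {"dx": 0, "dy": 0, "dz": 0, "wx": 0, "wy": 0, "wz": 0, "hand": 1}
  ]
}}

```text
clock: 12.08
ee_pos: [0.5897, -0.0462, 0.1169]
orientation: [-0.027, 0.965, 0.108, 0.236]
wrist_force: [0.5, 0.3, -1.1]
gripper_width: 0.0148
grip_force: 78.3
```

```bash
python3 - <<'E'
from h import *
go(.0); grab('wrist','w7')
E
python3 meas.py w7 .002
```

```text
shift mm [ 1.1 -0.3 -1.3] share [ 0.0056 -0.0015 -0.0065] turn deg [-0.03 -0.06 -0.15] share [-0.0002 -0.0003 -0.0008]
panel in deck frame mm [-0.3  0.6  1.6] F [ 0.49  0.32 -1.06] Fn -1.19 grip 78.3 clock 12.0833
deck 9565 xmax 0.0497 y mid 0.0003 width 0.0774 z 0.0009 far edge angle deg 0.02 tilt deg about y,x [-8.57  0.15]
plate 3601 xmax 0.0397 y mid 0.0005 width 0.057 z 0.0085 far edge angle deg -0.18 tilt deg about y,x [-1.31  0.14]
```

Call:
{"op": "apply_moves", "data": {
  "targets": [
    {"dx": 0.0023, "dy": 0.0005, "dz": -0.0044, "wx": 0, "wy": 0, "wz": 0, "hand": 1},
    {"dx": 0.0023, "dy": 0.0005, "dz": -0.0044, "wx": 0, "wy": 0, "wz": 0, "hand": 1},
    {"dx": 0, "dy": 0, "dz": 0, "wx": 0, "wy": 0, "wz": 0, "hand": 1},
    {"dx": 0, "dy": 0, "dz": 0, "wx": 0, "wy": 0, "wz": 0, "hand": 1}
  ]
}}

```text
clock: 12.47
ee_pos: [0.5906, -0.0459, 0.115]
orientation: [-0.027, 0.965, 0.108, 0.236]
wrist_force: [-1.5, -0.2, 1.8]
gripper_width: 0.0151
grip_force: 78.8
```

```bash
python3 -c "
from h import *
go(-.006);print(env.get_obs()['torque'])"
```

```text
shift mm [ 2.9  0.  -4.7] share [ 0.0145  0.0002 -0.0237] turn deg [-0.07 -0.06 -0.15] share [-0.0004 -0.0003 -0.0008]
panel in deck frame mm [-0.3  0.6 -0.5] F [-1.51 -0.2   1.8 ] Fn 2.29 grip 78.8 clock 12.4667
[-0.11800215  0.56360189  0.03013844]
```

Call:
{"op": "apply_moves", "data": {
  "targets": [
    {"dx": 0.0023, "dy": 0.0005, "dz": -0.0044, "wx": 0, "wy": 0, "wz": 0, "hand": 1},
    {"dx": 0.0023, "dy": 0.0005, "dz": -0.0044, "wx": 0, "wy": 0, "wz": 0, "hand": 1},
    {"dx": 0, "dy": 0, "dz": 0, "wx": 0, "wy": 0, "wz": 0, "hand": 1},
    {"dx": 0, "dy": 0, "dz": 0, "wx": 0, "wy": 0, "wz": 0, "hand": 1}
  ]
}}

```text
clock: 12.8
ee_pos: [0.5916, -0.0457, 0.1132]
orientation: [-0.027, 0.965, 0.108, 0.236]
wrist_force: [-3.4, 0.4, 4.6]
gripper_width: 0.0146
grip_force: 79.2
```

```bash
python3 -c "
from h import *
go(-.006);print(env.get_obs()['torque'])"
```

```text
shift mm [ 1.9 -0.2 -2.9] share [ 0.0097 -0.001  -0.0145] turn deg [-0.08 -0.06 -0.14] share [-0.0005 -0.0003 -0.0008]
panel in deck frame mm [-0.3  0.6 -2.6] F [-3.42  0.45  4.58] Fn 5.56 grip 79.2 clock 12.8
[-0.09802509  0.47566675  0.04489253]
```

Call:
{"op": "apply_moves", "data": {
  "targets": [
    {"dx": 0.0023, "dy": 0.0003, "dz": -0.0044, "wx": 0, "wy": 0, "wz": 0, "hand": 1},
    {"dx": 0.0023, "dy": 0.0003, "dz": -0.0044, "wx": 0, "wy": 0, "wz": 0, "hand": 1},
    {"dx": 0, "dy": 0, "dz": 0, "wx": 0, "wy": 0, "wz": 0, "hand": 1},
    {"dx": 0, "dy": 0, "dz": 0, "wx": 0, "wy": 0, "wz": 0, "hand": 1}
  ]
}}

```text
clock: 13.13
ee_pos: [0.5924, -0.0455, 0.1114]
orientation: [-0.027, 0.965, 0.108, 0.236]
wrist_force: [-4.9, 0.5, 5.8]
gripper_width: 0.0151
grip_force: 79.5
```

```bash
cat > dz.py <<'E'
from h import *
import sys
go(-.006);print(env.get_obs()['torque'])
grab('wrist',sys.argv[1])
for t in('w5','w6','w7',sys.argv[1]):
    im,X,ok=wpts(t);H,S,V=hsv(im);D=(X-C)@np.c_[dx_,dy_,n]
    w=ok&(H<25)&(H>8)&(S>50)&(V>60)&(D[...,0]>.0425)&(D[...,0]<.048)&(abs(D[...,1])<.035)&(abs(D[...,2])<.02)
    d=D[w]; s=[np.median(d[k,2])*1e3 for k in(d[:,1]<-.01,d[:,1]>.01)]
    p=ok&((H<11)|(H>170))&(S>90)&(D[...,0]>.02)&(D[...,0]<.035)&(abs(D[...,1])<.028)&(D[...,2]>-.02)&(D[...,2]<.06)
    print(t,w.sum(),'deck z mm',round(np.median(d[:,2])*1e3,2),np.round(s,2),'plate top',round(np.median(D[p][:,2])*1e3,2))
E
python3 dz.py w8; python3 meas.py w8 -.006
```

```text
shift mm [ 1.1 -0.4 -1.2] share [ 0.0054 -0.0018 -0.0058] turn deg [-0.08 -0.06 -0.15] share [-0.0004 -0.0004 -0.0008]
panel in deck frame mm [-0.3  0.6 -4.5] F [-4.86  0.49  5.8 ] Fn 7.28 grip 79.5 clock 13.1333
[-0.0152447   0.54164109  0.09016039]
w5 832 deck z mm -0.13 [-0.13 -0.1 ] plate top 47.43
w6 1109 deck z mm -0.19 [-0.24 -0.13] plate top 18.82
w7 1259 deck z mm -0.13 [-0.2  -0.14] plate top 8.59
w8 1281 deck z mm -4.33 [-4.37 -4.28] plate top 2.5
deck 9802 xmax 0.0497 y mid 0.0004 width 0.0774 z -0.0032 far edge angle deg -0.07 tilt deg about y,x [-7.37  0.09]
plate 3588 xmax 0.0397 y mid 0.0006 width 0.0571 z 0.0024 far edge angle deg -0.17 tilt deg about y,x [-1.06  0.2 ]
```

Call:
{"op": "apply_moves", "data": {
  "targets": [
    {"dx": 0.0022, "dy": 0.0003, "dz": -0.0042, "wx": 0, "wy": 0, "wz": 0, "hand": 1},
    {"dx": 0.0022, "dy": 0.0003, "dz": -0.0042, "wx": 0, "wy": 0, "wz": 0, "hand": 1},
    {"dx": 0, "dy": 0, "dz": 0, "wx": 0, "wy": 0, "wz": 0, "hand": 1},
    {"dx": 0, "dy": 0, "dz": 0, "wx": 0, "wy": 0, "wz": 0, "hand": 1},
    {"dx": 0, "dy": 0, "dz": 0, "wx": 0, "wy": 0, "wz": 0, "hand": 1},
    {"dx": 0, "dy": 0, "dz": 0, "wx": 0, "wy": 0, "wz": 0, "hand": 1}
  ]
}}

```text
clock: 13.68
ee_pos: [0.5932, -0.0453, 0.11]
orientation: [-0.027, 0.965, 0.108, 0.236]
wrist_force: [-5.7, 0.4, 8.1]
gripper_width: 0.0149
grip_force: 79.7
```

```bash
python3 dz.py w9; python3 meas.py w9 -.008
python3 - <<'E'
from h import *
s=grab('scene','s9');b=load('w9')[0]
cv2.imwrite('pics/c9.png',np.hstack([b[:,60:460],cv2.resize(s[150:300,160:320],(400,384))]))
E
```

```text
shift mm [ 0.3 -0.5  0.3] share [ 0.0015 -0.0027  0.0015] turn deg [-0.08 -0.05 -0.16] share [-0.0004 -0.0003 -0.0009]
panel in deck frame mm [-0.3  0.6 -6.2] F [-5.67  0.45  8.05] Fn 9.65 grip 79.7 clock 13.6833
[0.02075657 0.5666061  0.08096962]
w5 832 deck z mm -0.13 [-0.13 -0.1 ] plate top 47.43
w6 1109 deck z mm -0.19 [-0.24 -0.13] plate top 18.82
w7 1259 deck z mm -0.13 [-0.2  -0.14] plate top 8.59
w9 1282 deck z mm -5.92 [-5.95 -5.86] plate top 0.84
deck 9828 xmax 0.0497 y mid 0.0004 width 0.0774 z -0.0048 far edge angle deg 0.04 tilt deg about y,x [-7.54  0.16]
plate 3594 xmax 0.0398 y mid 0.0007 width 0.057 z 0.0008 far edge angle deg -0.14 tilt deg about y,x [-1.2   0.11]
```

View pics/c9.png

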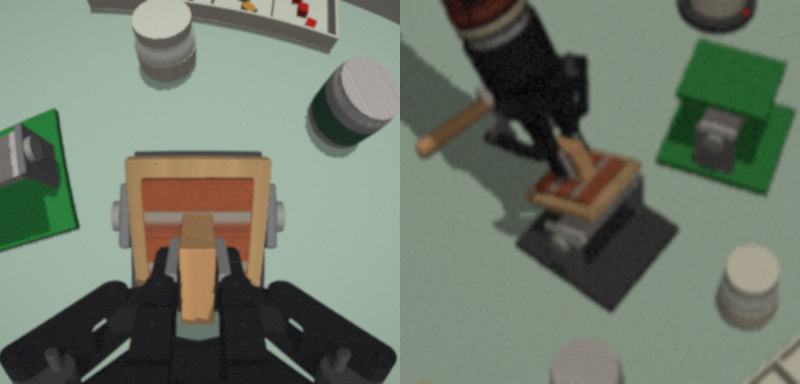

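The wrist half shows the panel centred and square on the deck, with even wood margins from (126,158) to (271,158). The scene half shows it flush. The deck is in by 5.8 mm, so I'm handing in.

```bash
python3 -c "
from h import *
print(env.close_job())"
```

```text
the job is handed in; nothing more can be done
None
```

The glue cap is shut against its stop, and the roof panel is still held pressed flush on the deck, centred to within about 0.5 mm and square; the deck is pushed in about 5.8 of 12 mm, and the job is handed in at about 14 of the 50 s.

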